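# Click the portioning stop into its catch

## Task

On the cutting board's portioning guide, push the sliding stop along its rail to the left with the fingertips until it drops into the catch with the round plate, and leave it clicked in there; if the catch with the narrow bar-shaped plate comes first, push on through it. Only push the stop, do not pinch it, and leave everything else on the board and table where it stands.

Things in the scene. Friction and masses are not known exactly. Their poses are not given: they have to be found in the camera images.
- stop (a joint): Travel of the stop along its rail, m: 0 at the right end, growing to the left up to 0.26. It rubs with about 1 N. Its back carries a spring ball: to pass a catch's first pin takes 5 to 8 N, then the force drops and the stop springs about 8 mm forward into the seat, where it stays by itself (play under 1 mm). With 5 to 8 N more it leaves on the other side.
- stop_fin (a point): Middle of the stop's upright steel fin, the part to push: a plate 100 mm wide along x, 12 mm thick along y (faces 6 mm either side of this point), from 16 to 77 mm above the table; this point is at 45 mm. Its y axis is the direction of travel, to the left; push the right-hand (-y) face. Both faces pressed at once count as pinched. The grey sled (44 x 40 mm, 48 mm high) is 62 mm behind, at +x.
- round_catch_seat (a point): Where stop_fin stands when the stop is seated in the catch with the ROUND plate (48 mm white disc, tilted to face up and to the robot, 66 mm above the table, 125 mm behind this point along +x). Axes as the guide's. The catch is a small grey block behind the rail with two upright steel pins 16 mm apart; the ball rests between the pins.
- bar_catch_seat (a point): The same point for the catch with the narrow, upright BAR-shaped plate (white, 18 mm wide, 56 mm tall). Not to be used; the stop may have to be pushed through it, if it comes first.
- guide: Portioning guide, fixed: white cutting board 200 x 400 mm, 12 mm thick, with a rod (axis 32 mm above the table) along its back edge between end blocks 50 mm high at y -0.188 and 0.188. Origin on the table under the rod's middle; y along the rail to the left, x away from the robot. The board spans x -0.225 to -0.025, y -0.2 to 0.2; between x -0.13 and -0.025 only the fin stands on it.
- sauce_pot_1: Bystander, to be left alone: small lidded portion pot with red sauce, 53 mm wide, 36 mm high, on the board. Origin at the centre of its underside.
- sauce_pot_2: Bystander, to be left alone: small lidded portion pot with brown sauce, 53 mm wide, 36 mm high, on the board. Origin at the centre of its underside.
- sauce_pot_4: Bystander, to be left alone: small lidded portion pot with green sauce, 53 mm wide, 36 mm high, right of the guide. Origin at the centre of its underside.
- pot_lid_2: Bystander, to be left alone: steel pot lid with knob, 118 mm across, 27 mm high, left of the guide. Origin at the centre of its underside.

How it is judged (in metres and radians):
At the end, for the whole second after the job is handed in: The stop is seated in the round-plate catch, within 3 mm of its seat along the rail, and at rest (y of stop_fin in the frame of round_catch_seat between -0.003 and 0.003 m and velocity of joint stop between -0.005 and 0.005 m/s); the robot touches nothing.
It fails at once if the stop is pinched: the fingers press on both faces of its fin at once (contact force between each of stop_c2, stop_c3 and the fingers above 0.5 N).
It fails at once if a bystander is lifted, or shifted by more than 20 mm (distance of any of sauce_pot_1, sauce_pot_2, sauce_pot_4, pot_lid_2 from where it was at the start of the episode above 0.02 m).
It also fails if it takes over 45 s, if anything falls off the work surface, if the arm or the gripper's body presses on something with over 40 N, if the wrist force passes 120 N, or if a joint passes its speed limit or range.

## Robot

A 6-joint arm with a two-finger parallel gripper is mounted at the origin on a cart in front of the work surface, level with it; the furniture and walls round the work are solid. World frame = base frame: x ahead of the robot, y to its left, z up, the work surface at z = 0. Lengths are in m, angles in degrees, forces in N, time in s.
With the tool pointing down it reaches from about 0.35 to 0.875 m from the base axis. Payload 4.2 kg.
Tool frame: the origin (TCP) lies midway between the tips of the shut fingers; the grasp point (between the pads) lies 19 mm behind it; z points along the fingers, y is the direction in which the jaws open and shut (so a half turn about z gives the same grasp; the last joint's range is limited). The gripper opens to 87 mm and grips with 3 to 60 N. Pads are 19 mm wide; open, the fingers measure 117 mm over their backs; the gripper's body (75 mm by 190 mm) begins 51 mm behind the grasp point.
Start: joints at [-56.517, 22.042, 0.453, 0, -68.411, -14.817], TCP at [0.2, -0.592, 0.223] pointing down, gripper open.
Joint ranges: [-179.83, 179.83], [-69.29, 118.12], [-61.27, 80.66], [-181.25, 117.63], [-171.15, -9.14], [-177.46, 177.46]. Speed limits (degrees/s): [159.86, 159.86, 180, 180, 180, 180].

## Interface

Orientations are given as a 3x3 rotation matrix whose columns are the frame's x, y, z axes.
In Python, from station import sense, capture, finish_job gives the robot as it stands. The module is installed in compiled form; this text tells all that it offers.
- The arm moves only by the shell command python3 -m jog 'ROWS' [OPENING]. ROWS is JSON, a list of rows, each a list of 6 numbers: the shift along the tool's x, y, z in cm, then the turn, a rotation vector about the tool's x, y, z in degrees. In form: [[dx, dy, dz, wx, wy, wz], ...]. A call has exactly 5 rows; each row shifts and turns the commanded pose from where the row before left it, along the tool's axes as they then stand; what a row does not reach is not made up. A row lasts 1/12 s, in which the tool goes at most 41.7 mm and 7.16 degrees, less where a joint would pass 70% of its speed; a pose out of reach is approached as far as the arm can. A call is refused whole if a number of a shift passes 4.17 or a number of a turn 7.16, either way. A call with a gripper value outside its range is refused whole. OPENING is the finger opening in cm, from 0 to 8.7, set as the call begins (- or left out, the last holds). The fingers move at their own pace and stop on an object; the grip force is fixed at half the most. Time passes only in rows, so rows that do not move let the fingers close, or fill a call up. It gives the time, the measured TCP pose, the force and the opening at its end, in the units of the state.
- sense(): the state, without advancing time (a new reading comes with each control period).
- capture(name): name is "scene" or "side" or "wrist"; returns a dict with "frame" (400x640x3 uint8, red, green, blue), "fx", "fy", "cx", "cy" (pixels), "world_to_cam" (4x4, takes a point from world to camera coordinates). Camera axes: x right, y up, looking along -z (the intrinsics and any distortion apply to the point x, -y, -z); pixel columns grow to the right and rows downward; lengths in m; the calibration is good to about 2 mm. A picture is of the moment at which its call begins. There is no depth.
- finish_job(): hands the job in, once; it reports no verdict.
The state is a dict: "time_s": time; "joints": joint angles; "joint_velocities": joint speeds; "effort": joint torques, N m; "tcp_pos": TCP position; "ee_rot": TCP orientation; "wrist_force": force on the tool from outside, world axes, zero at the start; "moment": the same for the moment, N m; "gripper_width": opening from 0.0 (shut) to 1.0 (fully open).
Only numpy, scipy, OpenCV 4.12 (cv2) and the standard library are available. Lean on these libraries where they do the work, as an engineer would, in place of code of your own. Each camera call takes 0.05 s, during which the arm holds its last target.

## Working session

There is one attempt and no reset: what is moved stays moved. The work goes in short steps, Python scripts to look and compute and a shell command to move; the robot and the scene stay as the last step left them, time stands still between calls to the robot, and variables do not carry over. Pictures are saved under pics/ and viewed, and the job is handed in when it is done.

```bash
mkdir -p pics; python3 - <<'E'
from station import sense,capture
import cv2,pickle
for n in("scene","side","wrist"):
    c=capture(n); cv2.imwrite(f"pics/{n}0.png",c["frame"][...,::-1]); pickle.dump(c,open(n+"0.pkl","wb"))
    print(n,{k:c[k] for k in c if k!="frame"})
s=sense();print(s)
E
```

```text
scene {'fx': 467.66863436726555, 'fy': 467.66863436726555, 'cx': 310.9828243512121, 'cy': 191.58976332272908, 'world_to_cam': array([[-0.90452517, -0.42640846, -0.00316912,  0.46019625],
       [ 0.30671234, -0.65574526,  0.68987368, -0.168071  ],
       [-0.29624611,  0.6230361 ,  0.72392283, -1.17113374],
       [ 0.        ,  0.        ,  0.        ,  1.        ]])}
side {'fx': 479.8595532755616, 'fy': 479.8595532755616, 'cx': 320.76844427577595, 'cy': 201.42960893436867, 'world_to_cam': array([[-0.93430836, -0.35580161, -0.02175105,  0.45396892],
       [ 0.11503344, -0.3586986 ,  0.92633829, -0.12124466],
       [-0.33739473,  0.8629835 ,  0.37606419, -1.24109022],
       [ 0.        ,  0.        ,  0.        ,  1.        ]])}
wrist {'fx': 313.3435048288416, 'fy': 313.3435048288416, 'cx': 321.6768206631913, 'cy': 199.23020743462033, 'world_to_cam': array([[-0.31959681,  0.9475528 ,  0.00125122,  0.62478156],
       [-0.91272434, -0.30749438, -0.26903808,  0.03214641],
       [-0.25454304, -0.08712573,  0.96312873, -0.38942248],
       [ 0.        ,  0.        ,  0.        ,  1.        ]])}
{'time_s': 0.15, 'joints': array([-5.65156886e+01,  2.20795683e+01,  3.99294531e-01, -2.04907411e-02,
       -6.84112227e+01, -1.48155763e+01]), 'joint_velocities': array([ 0.06778555, -0.15002348,  0.19804397,  0.05183306,  0.05472644,
       -0.0125697 ]), 'effort': array([-3.55596840e-04, -3.91052520e+01,  1.87587243e+01,  4.22243133e+00,
        1.23807826e-02, -1.48582876e-04]), 'tcp_pos': array([ 0.19992411, -0.59169306,  0.22173284]), 'ee_rot': array([[-9.47427258e-01, -3.19970664e-01, -6.03665744e-04],
       [-3.19971221e-01,  9.47426051e-01,  1.51533263e-03],
       [ 8.70666651e-05,  1.62882310e-03, -9.99998670e-01]]), 'wrist_force': array([0.7760285 , 1.25866026, 0.07061001]), 'moment': array([-0.04378516,  0.03335314,  0.01664211]), 'gripper_width': 1.0014760493172852}
```

View pics/scene0.png

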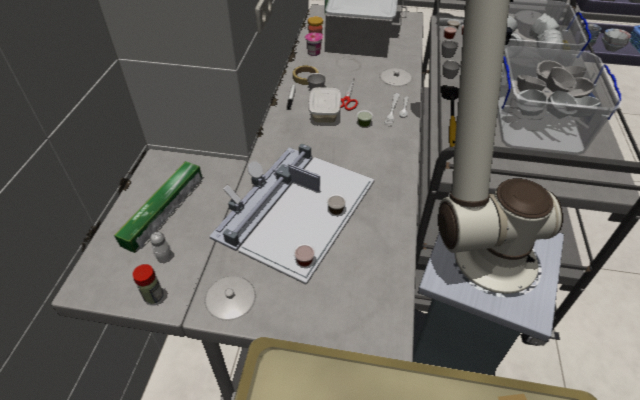

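View pics/side0.png

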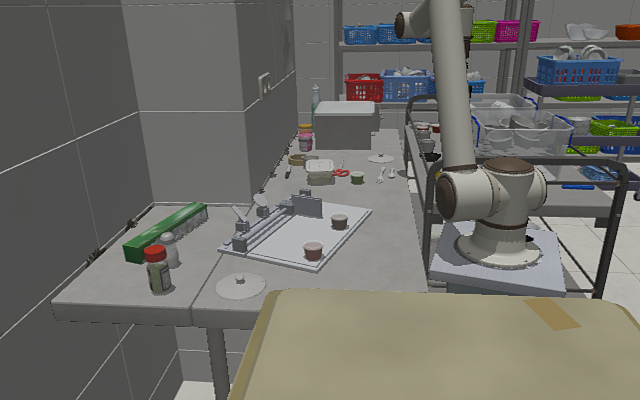

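View pics/wrist0.png

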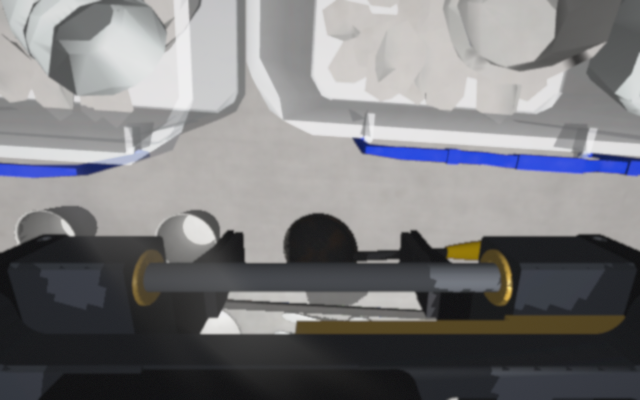

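The scene picture shows the board around (300,210), with the fin at about (303,177) near the right end. The catch plates are at about (257,172) and (233,196). I'll zoom in on those.

```bash
python3 - <<'E'
import cv2
a=cv2.imread("pics/scene0.png")[140:285,200:390]; cv2.imwrite("pics/z1.png",cv2.resize(a,None,fx=4,fy=4,interpolation=2))
a=cv2.imread("pics/side0.png")[180:275,210:380]; cv2.imwrite("pics/z2.png",cv2.resize(a,None,fx=4.5,fy=4.5,interpolation=2))
E
```

```text
(no output)
```

View pics/z1.png

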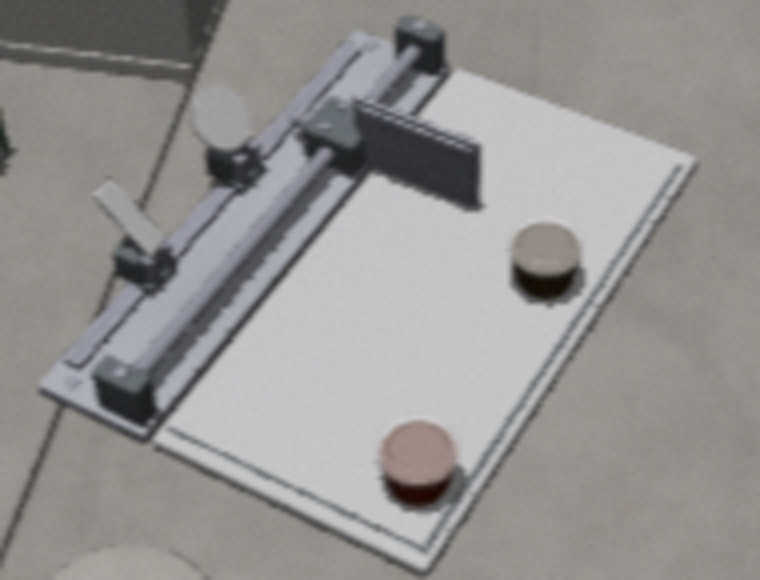

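View pics/z2.png

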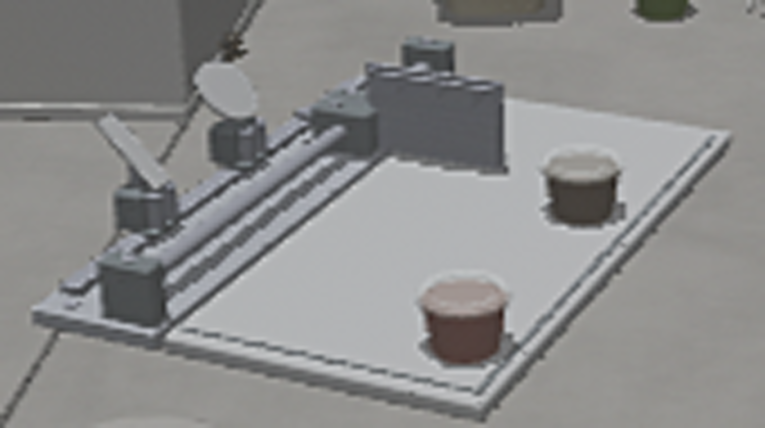

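Zoomed scene picture: the round plate is at crop (221,118) and comes first going left; the bar plate, at (128,215), lies beyond it. The fin's top edge runs from (355,102) to (480,148). The brown pot is at (546,260) and the red pot at (418,465). Next I fit the guide's pose.

```bash
cat > h.py <<'E'
import numpy as np,pickle
def proj(c,P):
    P=np.atleast_2d(P); p=(c["world_to_cam"]@np.c_[P,np.ones(len(P))].T).T
    return np.c_[c["fx"]*p[:,0]/-p[:,2]+c["cx"], -c["fy"]*p[:,1]/-p[:,2]+c["cy"]]
def ray(c,u,v,z):
    M=c["world_to_cam"];R=M[:3,:3];o=-R.T@M[:3,3]
    d=R.T@np.array([(u-c["cx"])/c["fx"],-(v-c["cy"])/c["fy"],-1]); return o+d*(z-o[2])/d[2]
E
python3 - <<'E'
from h import *
from scipy.optimize import least_squares
cs=pickle.load(open("scene0.pkl","rb"));cd=pickle.load(open("side0.pkl","rb"))
S=lambda a:np.array(a)/4+[200-.375,140-.375]
D=lambda a:np.array(a)/4.5+[210-.4,180-.4]
pts=np.array([[-.225,-.2,.012],[-.225,.2,.012],[-.025,.2,.012],[-.025,-.2,.012],[0,-.188,.05],[0,.188,.05]])
us=S([[697,160],[427,557],[157,437],[457,68],[420,28],[125,370]])
ud=D([[731,134],[487,403],[165,330],[np.nan]*2,[428,44],[133,268]])
def T(p,P):
    c,s=np.cos(p[2]),np.sin(p[2]); return np.c_[P[:,0]*c-P[:,1]*s+p[0],P[:,0]*s+P[:,1]*c+p[1],P[:,2]]
f=lambda p:np.nan_to_num(np.r_[proj(cs,T(p,pts))-us,proj(cd,T(p,pts))-ud].ravel())
r=least_squares(f,[.6,0,0],loss="soft_l1");print(r.x[:2],np.degrees(r.x[2]));print(f(r.x).reshape(-1,2).round(1))
np.save("g.npy",r.x)
def inv(P):
    c,s=np.cos(r.x[2]),np.sin(r.x[2]);d=P[:2]-r.x[:2];return np.array([c*d[0]+s*d[1],-s*d[0]+c*d[1]])
for n,c,q,z in [("fin top far",cs,S([355,102]),.077),("fin near",cs,S([480,148]),.077),("disc",cs,S([221,118]),.066),("bar",cs,S([128,215]),.066),("finS far",cd,D([370,67]),.077),("finS near",cd,D([504,84]),.077),("discS",cd,D([226,89]),.066),("barS",cd,D([133,150]),.066),("brown",cs,S([546,243]),.048),("red",cs,S([418,448]),.048),("brownS",cd,D([582,163]),.048),("redS",cd,D([464,296]),.048)]:
    P=ray(c,*q,z);print(n,P.round(4),"guide",inv(P).round(4))
P=ray(cs,365,118,.036);print("green",P,inv(P))
E
```

```text
[0.60407347 0.05331223] -3.6894129528908133
[[ 0.9 -1.5]
 [ 0.9  3. ]
 [-0.8  0.3]
 [ 0.3 -0.8]
 [ 0.3 -0.7]
 [-0.   0.6]
 [ 0.2 -1.2]
 [-0.5  0.1]
 [-0.4  1.1]
 [ 0.   0. ]
 [-0.3 -0.8]
 [-0.3 -2.2]]
fin top far [ 0.5844 -0.0139  0.077 ] guide [-0.0153 -0.0683]
fin near [ 0.487  -0.0093  0.077 ] guide [-0.1128 -0.07  ]
disc [0.6672 0.0298 0.066 ] guide [ 0.0645 -0.0194]
bar [0.6764 0.1367 0.066 ] guide [0.0668 0.0879]
finS far [ 0.5795 -0.0104  0.077 ] guide [-0.0204 -0.0652]
finS near [ 0.485  -0.0091  0.077 ] guide [-0.1148 -0.0699]
discS [0.6657 0.0291 0.066 ] guide [ 0.0631 -0.0202]
barS [0.6734 0.137  0.066 ] guide [0.0638 0.088 ]
brown [0.4218 0.0272 0.048 ] guide [-0.1802 -0.0378]
red [0.4258 0.2144 0.048 ] guide [-0.1882  0.1493]
brownS [0.4185 0.0319 0.048 ] guide [-0.1839 -0.0333]
redS [0.4217 0.2211 0.048 ] guide [-0.1928  0.1557]
green [ 0.48310363 -0.35460188  0.036     ] [-0.09447071 -0.41485287]
```

Fit result: the fin is at guide y ≈ -0.069 and the round seat at ≈ -0.020, so about 49 mm of travel. The round catch comes first. I move above the gap to the right of the fin with the gripper shut.

```bash
python3 -m jog '[[-2.42,1.95,0,0,0,0],[-2.42,1.95,0,0,0,0],[-2.42,1.95,0,0,0,0],[-2.42,1.95,0,0,0,0],[-2.42,1.95,0,0,0,0]]' 0
python3 -m jog '[[-2.42,1.95,0,0,0,0],[-2.42,1.95,0,0,0,0],[-2.42,1.95,0,0,0,0],[-2.42,1.95,0,0,0,0],[-2.42,1.95,0,0,0,0]]'
python3 -m jog '[[-2.42,1.95,0,0,0,0],[-2.42,1.95,0,0,0,0],[-2.42,1.95,0,0,0,0],[-2.42,1.95,0,0,0,0],[-2.42,1.95,0,0,0,0]]'
python3 -m jog '[[-2.42,1.95,0,0,0,-6.7],[-2.42,1.95,0,0,0,0],[0,0,0,0,0,-6.7],[0,0,0,0,0,-6.7],[0,0,0,0,0,-6.7]]'
python3 -m jog '[[0,0,0,0,0,-6.8],[0,0,0,0,0,-6.8],[0,0,0,0,0,-6.8],[0,0,0,0,0,-6.8],[0,0,0,0,0,-6.8]]'
```

```text
time_s: 0.57
tcp_pos: [0.2838, -0.4596, 0.2222]
ee_rot: [[-0.948, -0.32, -0.0], [-0.32, 0.948, 0.001], [0.0, 0.001, -1.0]]
wrist_force: [0.6, 0.5, -0.0]
gripper_width: 0.708
time_s: 0.98
tcp_pos: [0.3673, -0.3284, 0.2224]
ee_rot: [[-0.947, -0.32, -0.0], [-0.32, 0.947, 0.0], [0.0, 0.0, -1.0]]
wrist_force: [1.2, -0.1, 0.2]
gripper_width: 0.324
time_s: 1.4
tcp_pos: [0.4507, -0.1973, 0.2225]
ee_rot: [[-0.947, -0.32, -0.0], [-0.32, 0.947, 0.0], [0.0, 0.0, -1.0]]
wrist_force: [0.3, -1.3, -0.2]
gripper_width: 0.02
time_s: 1.82
tcp_pos: [0.4806, -0.1438, 0.2222]
ee_rot: [[-0.696, -0.718, -0.001], [-0.718, 0.696, 0.0], [0.0, 0.001, -1.0]]
wrist_force: [0.5, 0.2, -0.4]
gripper_width: 0.008
time_s: 2.23
tcp_pos: [0.4803, -0.1445, 0.2223]
ee_rot: [[-0.177, -0.984, -0.001], [-0.984, 0.177, 0.0], [-0.0, 0.001, -1.0]]
wrist_force: [-0.6, -0.9, 0.1]
gripper_width: 0.005
```

```bash
python3 -m jog '[[0,0,0,0,0,-6.5],[-2,-1.22,0,0,0,0],[-2,-1.22,0,0,0,0],[-2,-1.22,0,0,0,0],[-2,-1.22,0,0,0,0]]'
python3 -m jog '[[0,0,2,0,0,0],[0,0,2,0,0,0],[0,0,2,0,0,0],[0,0,2,0,0,0],[0,0,0,0,0,0]]'
python3 - <<'E'
from station import capture
import cv2
c=capture("scene"); cv2.imwrite("pics/s1.png",cv2.resize(c["frame"][120:290,190:400,::-1],None,fx=3.5,fy=3.5,interpolation=2))
E
```

```text
time_s: 2.65
tcp_pos: [0.5351, -0.0674, 0.2224]
ee_rot: [[-0.071, -0.997, -0.0], [-0.997, 0.071, 0.0], [-0.0, 0.0, -1.0]]
wrist_force: [0.1, -0.3, -0.8]
gripper_width: 0.004
time_s: 3.07
tcp_pos: [0.5316, -0.0682, 0.1383]
ee_rot: [[-0.071, -0.997, -0.009], [-0.997, 0.071, -0.0], [0.001, 0.009, -1.0]]
wrist_force: [-0.9, 0.4, -0.9]
gripper_width: 0.007
```

View pics/s1.png

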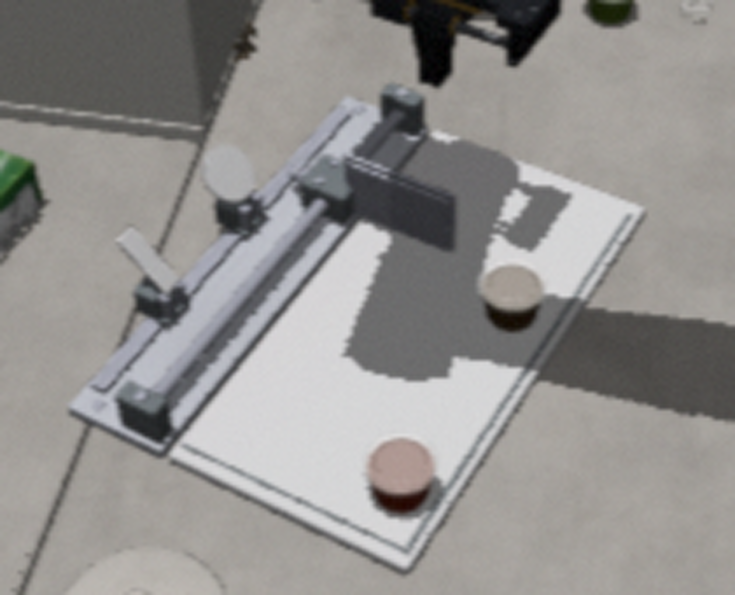

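The shut fingertips hang at crop (435,75), to the right of the fin with room to spare, and nothing has been disturbed. I descend to fin mid-height.

```bash
python3 -m jog '[[0,0,2,0,0,0],[0,0,2,0,0,0],[0,0,2,0,0,0],[0,0,2,0,0,0],[0,0,1.2,0,0,0]]'
python3 -m jog '[[0,0,0,0,0,0],[-0.5,0,0,0,0,0],[-0.5,0,0,0,0,0],[0,0,0,0,0,0],[0,0,0,0,0,0]]'
python3 - <<'E'
from station import capture
import cv2
c=capture("scene"); cv2.imwrite("pics/s2.png",cv2.resize(c["frame"][120:290,190:400,::-1],None,fx=3.5,fy=3.5,interpolation=2))
E
```

```text
time_s: 3.53
tcp_pos: [0.5351, -0.0683, 0.0503]
ee_rot: [[-0.07, -0.998, 0.0], [-0.998, 0.07, -0.0], [0.0, -0.0, -1.0]]
wrist_force: [0.4, -0.0, 0.4]
gripper_width: 0.005
time_s: 3.95
tcp_pos: [0.5365, -0.0576, 0.052]
ee_rot: [[-0.069, -0.998, 0.003], [-0.998, 0.069, 0.0], [-0.001, -0.003, -1.0]]
wrist_force: [1.5, -0.3, 0.1]
gripper_width: 0.001
```

View pics/s2.png

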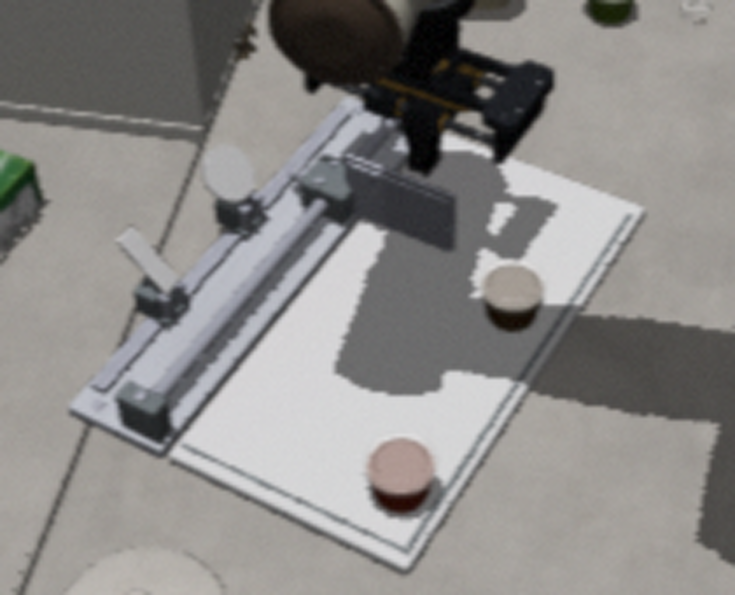

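The fingertips are at (425,165), to the right of the fin's face with a gap of about 30 mm, and the pots are untouched. I advance towards contact.

```bash
python3 -m jog '[[-0.6,0,0,0,0,0],[-0.6,0,0,0,0,0],[-0.6,0,0,0,0,0],[-0.5,0,0,0,0,0],[0,0,0,0,0,0]]'
python3 -m jog '[[-0.3,0,0,0,0,0],[-0.3,0,0,0,0,0],[-0.3,0,0,0,0,0],[-0.3,0,0,0,0,0],[-0.3,0,0,0,0,0]]'
python3 -m jog '[[-0.3,0,0,0,0,0],[-0.3,0,0,0,0,0],[-0.3,0,0,0,0,0],[0,0,0,0,0,0],[0,0,0,0,0,0]]'
python3 - <<'E'
from station import capture
import cv2
c=capture("scene"); cv2.imwrite("pics/s3.png",cv2.resize(c["frame"][120:290,190:400,::-1],None,fx=3.5,fy=3.5,interpolation=2))
E
```

```text
time_s: 4.42
tcp_pos: [0.5374, -0.0342, 0.0506]
ee_rot: [[-0.069, -0.998, 0.0], [-0.998, 0.069, 0.0], [-0.0, -0.0, -1.0]]
wrist_force: [-0.2, -1.0, 1.2]
gripper_width: 0.006
time_s: 4.83
tcp_pos: [0.5381, -0.0203, 0.0505]
ee_rot: [[-0.071, -0.998, -0.0], [-0.998, 0.071, -0.0], [0.0, 0.0, -1.0]]
wrist_force: [0.3, -1.1, -0.1]
gripper_width: 0.007
time_s: 5.25
tcp_pos: [0.539, -0.011, 0.0506]
ee_rot: [[-0.07, -0.998, 0.0], [-0.998, 0.07, 0.0], [-0.0, -0.0, -1.0]]
wrist_force: [0.5, 0.6, -0.7]
gripper_width: 0.008
```

View pics/s3.png

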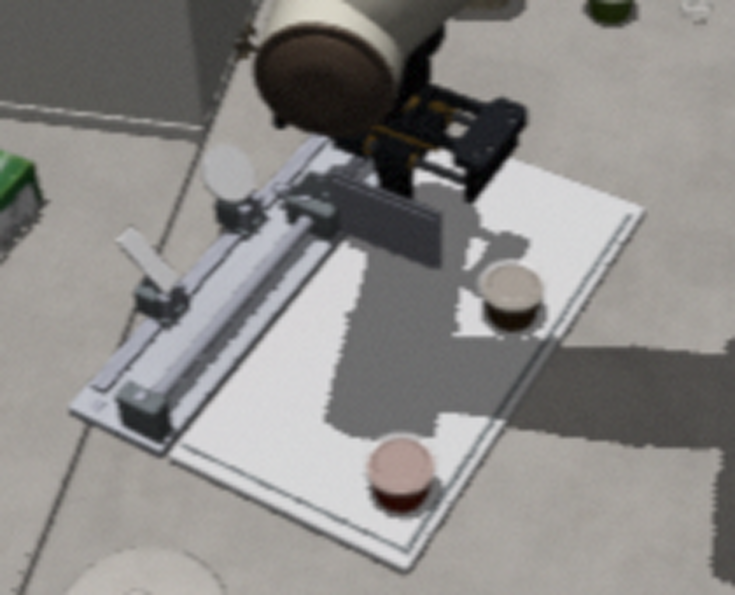

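The fin is sliding: its near top corner moved from about (455,195) to (441,213). I measure its position, using the image shift to cancel bias.

```bash
cat >> h.py <<'E'
g=np.load("g.npy")
def inv(P):
    c,s=np.cos(g[2]),np.sin(g[2]);d=np.array(P[:2])-g[:2];return np.array([c*d[0]+s*d[1],-s*d[0]+c*d[1]])
E
python3 - <<'E'
from h import *; import cv2
from station import capture,sense
c=capture("scene"); old=pickle.load(open("scene0.pkl","rb"))
for n,f in(("a",old["frame"]),("b",c["frame"])):
    cv2.imwrite(f"pics/fin{n}.png",cv2.resize(f[155:205,270:340,::-1],None,fx=8,fy=8,interpolation=2))
print(inv(sense()["tcp_pos"]))
E
python3 -c "
import cv2,numpy as np
cv2.imwrite('pics/fin_ab.png',np.hstack([cv2.imread('pics/fina.png'),cv2.imread('pics/finb.png')])[:, :][:,::1][:600,:1120] if 0 else cv2.resize(np.vstack([cv2.imread('pics/fina.png'),cv2.imread('pics/finb.png')]),(420,600)))"
```

```text
[-0.06077448 -0.06853463]
```

View pics/fina.png

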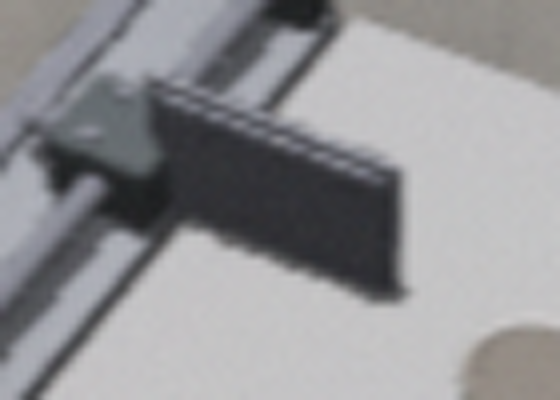

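View pics/finb.png

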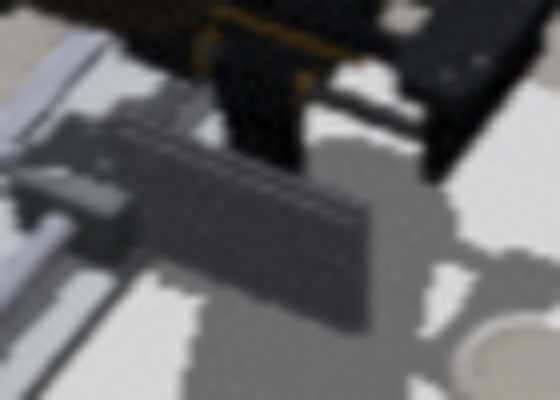

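The fin's left-face top corner moved from (398,184) to (368,217) in these 8x crops.

```bash
python3 - <<'E'
from h import *
c=pickle.load(open("scene0.pkl","rb"))
for q,z in([(398,184),.077],[(368,217),.077],[(398,297),.016],[(366,331),.016]):
    print(inv(ray(c,270+q[0]/8-.44,155+q[1]/8-.44,z)))
E
```

```text
[-0.11374638 -0.06639223]
[-0.11237194 -0.04772542]
[-0.11170027 -0.07145777]
[-0.10967067 -0.05173771]
```

```bash
python3 -m jog '[[-0.2,0,0,0,0,0],[-0.2,0,0,0,0,0],[-0.2,0,0,0,0,0],[-0.2,0,0,0,0,0],[-0.2,0,0,0,0,0]]'
python3 -m jog '[[-0.1,0,0,0,0,0],[-0.1,0,0,0,0,0],[-0.1,0,0,0,0,0],[-0.1,0,0,0,0,0],[-0.1,0,0,0,0,0]]'
python3 -m jog '[[-0.05,0,0,0,0,0],[-0.05,0,0,0,0,0],[-0.05,0,0,0,0,0],[-0.05,0,0,0,0,0],[-0.05,0,0,0,0,0]]'
python3 -m jog '[[-0.05,0,0,0,0,0],[-0.05,0,0,0,0,0],[-0.05,0,0,0,0,0],[-0.05,0,0,0,0,0],[-0.05,0,0,0,0,0]]'
```

```text
time_s: 5.77
tcp_pos: [0.5396, -0.0013, 0.0506]
ee_rot: [[-0.07, -0.998, 0.0], [-0.998, 0.07, -0.0], [0.0, -0.0, -1.0]]
wrist_force: [0.7, 0.1, -0.4]
gripper_width: 0.003
time_s: 6.18
tcp_pos: [0.5399, 0.0037, 0.0506]
ee_rot: [[-0.07, -0.998, 0.0], [-0.998, 0.07, 0.0], [-0.0, -0.0, -1.0]]
wrist_force: [0.5, -0.7, -0.6]
gripper_width: 0.006
time_s: 6.6
tcp_pos: [0.5401, 0.0061, 0.0506]
ee_rot: [[-0.07, -0.998, 0.0], [-0.998, 0.07, 0.0], [-0.0, -0.0, -1.0]]
wrist_force: [-0.2, -1.1, 0.3]
gripper_width: 0.012
time_s: 7.02
tcp_pos: [0.5401, 0.0077, 0.0506]
ee_rot: [[-0.07, -0.998, -0.001], [-0.998, 0.07, -0.001], [0.001, 0.0, -1.0]]
wrist_force: [0.8, -7.5, -0.8]
gripper_width: 0.004
```

```bash
cat > st.py <<'E'
from h import *; import sys,cv2
from station import capture,sense
s=sense();print(inv(s["tcp_pos"]).round(4),s["wrist_force"].round(1),s["time_s"])
c=capture("scene");cv2.imwrite(f"pics/{sys.argv[1]}.png",cv2.resize(c["frame"][150:235,235:345,::-1],None,fx=7,fy=7,interpolation=2))
E
python3 st.py p1
```

```text
[-0.0609 -0.0497] [ 0.8 -7.5 -0.8] 7.0167
```

View pics/p1.png

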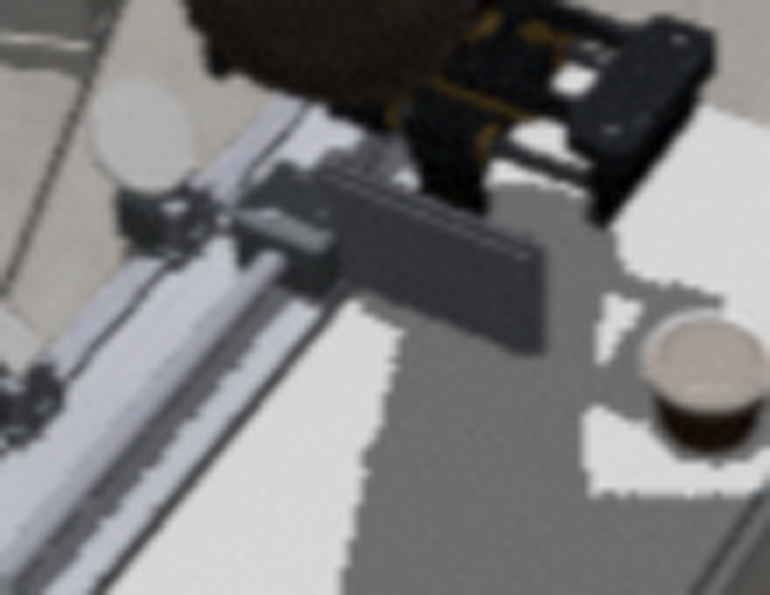

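Force has reached 7.5 N. The sled, at (285,220), is right beside the round catch's first pin at (225,215). I continue in fine steps.

```bash
python3 -m jog '[[-0.04,0,0,0,0,0],[-0.04,0,0,0,0,0],[-0.04,0,0,0,0,0],[0,0,0,0,0,0],[0,0,0,0,0,0]]'; python3 st.py p2
```

```text
time_s: 7.48
tcp_pos: [0.5403, 0.0092, 0.0506]
ee_rot: [[-0.071, -0.998, -0.0], [-0.998, 0.071, -0.001], [0.001, 0.0, -1.0]]
wrist_force: [1.0, -5.6, -0.4]
gripper_width: 0.006
[-0.0608 -0.0481] [ 1.  -5.6 -0.4] 7.4833
```

View pics/p2.png

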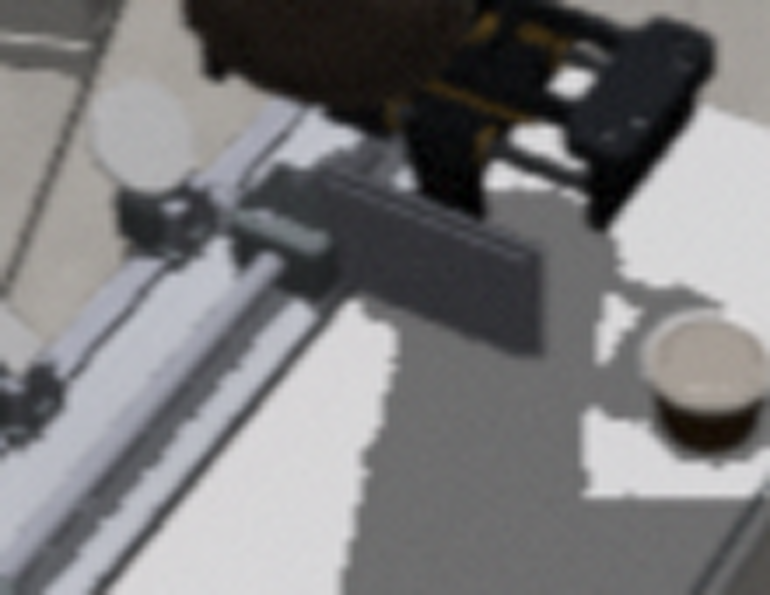

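The stop is still on the near side of the pin (sled at (285,225)) and the force is 5.6 N. I keep going.

```bash
python3 -m jog '[[-0.05,0,0,0,0,0],[-0.05,0,0,0,0,0],[-0.05,0,0,0,0,0],[0,0,0,0,0,0],[0,0,0,0,0,0]]'
```

```text
time_s: 7.95
tcp_pos: [0.5405, 0.0115, 0.0506]
ee_rot: [[-0.07, -0.998, 0.0], [-0.998, 0.07, 0.0], [-0.0, -0.0, -1.0]]
wrist_force: [0.2, -2.3, 0.7]
gripper_width: 0.001
```

```bash
python3 st.py p3
```

```text
[-0.0608 -0.0458] [ 0.2 -2.3  0.7] 7.95
```

View pics/p3.png

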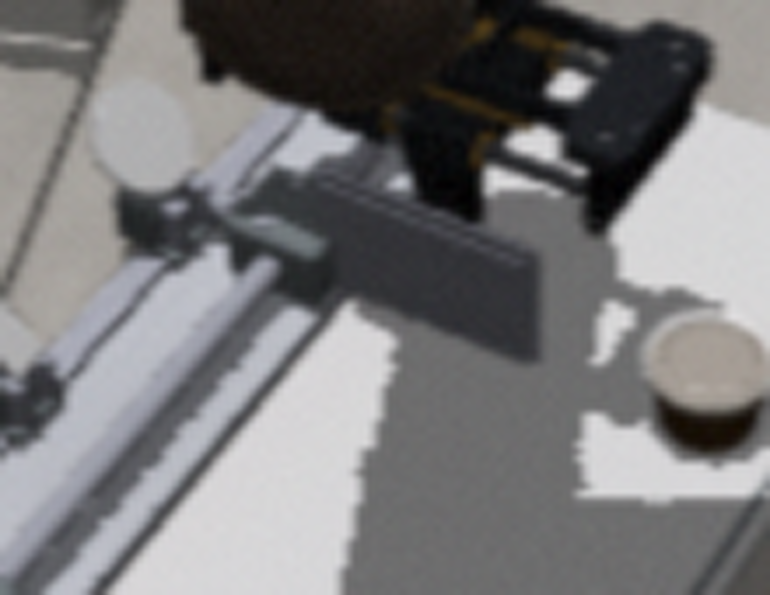

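The fin corner moved only from (542,255) to (538,260), about 2 mm, so it is at the top of the pin and hasn't snapped yet. I continue slowly.

```bash
python3 -m jog '[[-0.04,0,0,0,0,0],[-0.04,0,0,0,0,0],[-0.04,0,0,0,0,0],[0,0,0,0,0,0],[0,0,0,0,0,0]]'; python3 st.py p4
```

```text
time_s: 8.42
tcp_pos: [0.5405, 0.0128, 0.0506]
ee_rot: [[-0.07, -0.998, 0.0], [-0.998, 0.07, 0.0], [-0.0, -0.0, -1.0]]
wrist_force: [0.5, -1.2, 0.7]
gripper_width: 0.008
[-0.0608 -0.0445] [ 0.5 -1.2  0.7] 8.4167
```

View pics/p4.png

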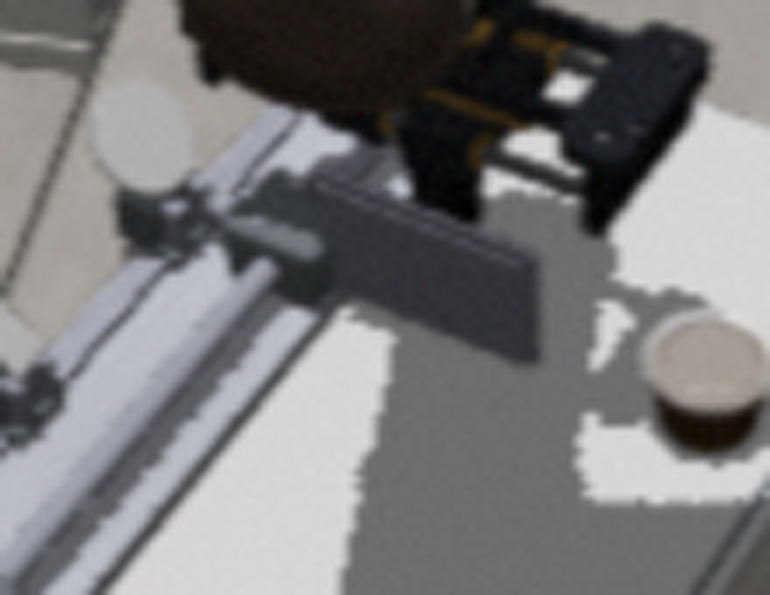

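The corner is at (538,262) and the force is falling, with the ball just at the crest. I keep going.

```bash
python3 -m jog '[[-0.04,0,0,0,0,0],[-0.04,0,0,0,0,0],[-0.04,0,0,0,0,0],[0,0,0,0,0,0],[0,0,0,0,0,0]]'; python3 st.py p5
```

```text
time_s: 8.88
tcp_pos: [0.5406, 0.0139, 0.0505]
ee_rot: [[-0.07, -0.998, 0.0], [-0.998, 0.07, 0.0], [-0.0, -0.0, -1.0]]
wrist_force: [0.4, -1.4, 0.9]
gripper_width: 0.007
[-0.0608 -0.0434] [ 0.4 -1.4  0.9] 8.8833
```

View pics/p5.png

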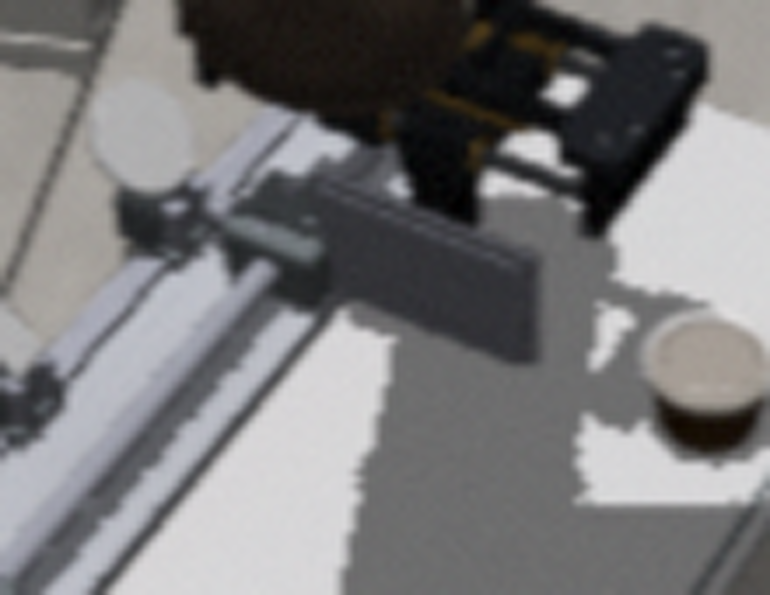

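```bash
python3 - <<'E'
from h import *
import cv2
c=pickle.load(open("scene0.pkl","rb"))
for n,q in dict(p1=(543,250),p2=(542,253),p3=(537,260),p4=(537,262),p5=(537,262)).items():
    print(n,inv(ray(c,235+q[0]/7-.43,150+q[1]/7-.43,.077))[1])
im={n:cv2.imread(f"pics/{n}.png",0) for n in("p1","p2","p3","p4","p5")}
t=im["p1"][225:365,490:560] 
for n in im:
    r=cv2.matchTemplate(im[n],t,cv2.TM_CCOEFF_NORMED);_,v,_,l=cv2.minMaxLoc(r)
    u=(np.array(l)+np.array([53,25]))/7-.43
    print(n,v,l,inv(ray(c,235+u[0],150+u[1],.077))[1])
E
```

```text
p1 -0.031508955966518565
p2 -0.029931459205357086
p3 -0.025775849895406197
p4 -0.024851650124552878
p5 -0.024851650124552878
p1 0.9999988079071045 (490, 225) -0.031508955966518565
p2 0.9925882816314697 (488, 227) -0.030213623800825033
p3 0.9939980506896973 (484, 231) -0.027627514077862573
p4 0.9910913705825806 (484, 234) -0.02623835750086912
p5 0.9906597137451172 (483, 235) -0.025593753007603765
```

The fin is still tracking the fingers (5.9 mm against 6.3 mm), with its centre at about -0.0315, so the crest is right here. I continue.

```bash
python3 -m jog '[[-0.04,0,0,0,0,0],[-0.04,0,0,0,0,0],[-0.04,0,0,0,0,0],[0,0,0,0,0,0],[0,0,0,0,0,0]]'; python3 st.py p6
```

```text
time_s: 9.35
tcp_pos: [0.5407, 0.0151, 0.0505]
ee_rot: [[-0.07, -0.998, 0.0], [-0.998, 0.07, 0.0], [-0.0, -0.0, -1.0]]
wrist_force: [-0.2, -0.5, -0.4]
gripper_width: 0.01
[-0.0607 -0.0422] [-0.2 -0.5 -0.4] 9.35
```

View pics/p6.png

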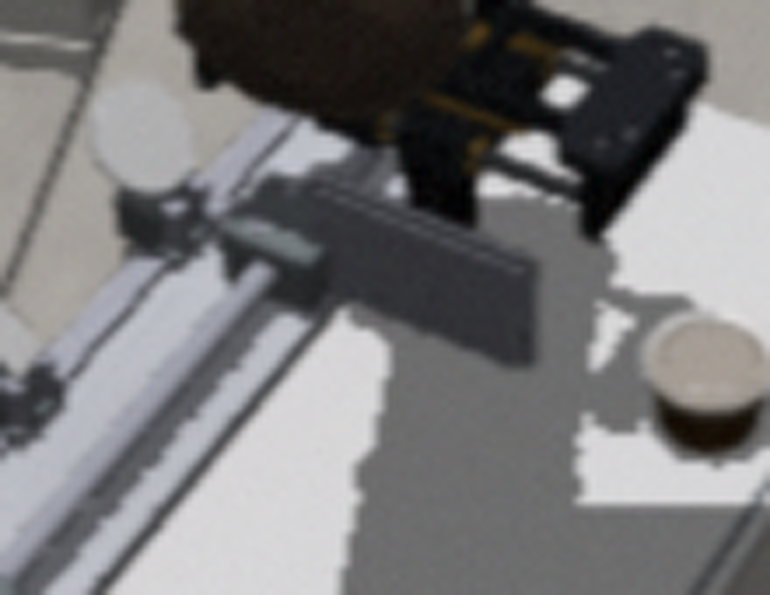

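The corner is now at (534,266), still creeping forward with almost no force. I continue, with the fin tracking built into the check.

```bash
cat >> st.py <<'E'
im=cv2.imread(f"pics/{sys.argv[1]}.png",0);t=cv2.imread("pics/p1.png",0)[225:365,490:560]
_,v,_,l=cv2.minMaxLoc(cv2.matchTemplate(im,t,cv2.TM_CCOEFF_NORMED));u=(np.array(l)+np.array([53,25]))/7-.43
print("fin centre",v,inv(ray(c,235+u[0],150+u[1],.077))[1]-.006)
E
python3 -m jog '[[-0.04,0,0,0,0,0],[-0.04,0,0,0,0,0],[-0.04,0,0,0,0,0],[0,0,0,0,0,0],[0,0,0,0,0,0]]'; python3 st.py p7
python3 -m jog '[[-0.04,0,0,0,0,0],[-0.04,0,0,0,0,0],[-0.04,0,0,0,0,0],[0,0,0,0,0,0],[0,0,0,0,0,0]]'; python3 st.py p8
```

```text
time_s: 9.82
tcp_pos: [0.5408, 0.0161, 0.0505]
ee_rot: [[-0.07, -0.998, 0.0], [-0.998, 0.07, 0.0], [-0.0, -0.0, -1.0]]
wrist_force: [0.1, -0.1, 0.0]
gripper_width: 0.007
[-0.0608 -0.0412] [ 0.1 -0.1  0. ] 9.8167
fin centre 0.990521252155304 -0.022513705506893203
time_s: 10.28
tcp_pos: [0.5409, 0.0173, 0.0506]
ee_rot: [[-0.07, -0.998, 0.0], [-0.998, 0.07, 0.0], [-0.0, -0.0, -1.0]]
wrist_force: [-0.1, 0.7, 0.2]
gripper_width: 0.004
[-0.0607 -0.04  ] [-0.1  0.7  0.2] 10.2833
fin centre 0.9896443486213684 -0.022513705506893203
```

View pics/p8.png

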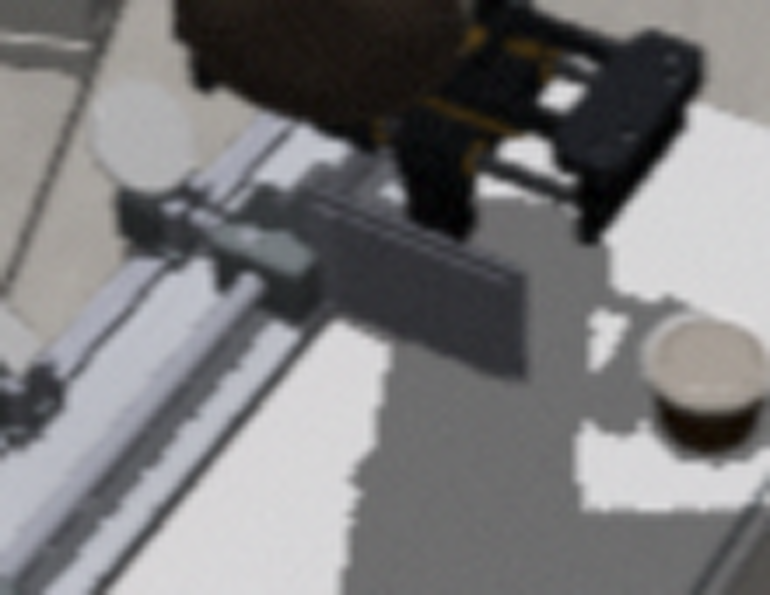

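The stop snapped ahead by about 8 mm: the corner is at (525,277) and the fin centre at -0.0225, against a seat estimate of -0.020. It then stayed put while the fingers moved 1.2 mm more with no force. I back off and lift.

```bash
python3 -m jog '[[0.5,0,0,0,0,0],[0.8,0,0,0,0,0],[0.8,0,0,0,0,0],[0.8,0,0,0,0,0],[0,0,0,0,0,0]]'
python3 -m jog '[[0,0,-2,0,0,0],[0,0,-2.5,0,0,0],[0,0,-2.5,0,0,0],[0,0,-2.5,0,0,0],[0,0,-2.5,0,0,0]]'
python3 -m jog '[[3,0,0,0,0,0],[3,0,0,0,0,0],[3,0,0,0,0,0],[3,0,0,0,0,0],[0,0,0,0,0,0]]'
python3 -m jog '[[0,0,0,0,0,0],[0,0,0,0,0,0],[0,0,0,0,0,0],[0,0,0,0,0,0],[0,0,0,0,0,0]]'; python3 st.py e1
python3 - <<'E'
from station import capture
import cv2
c=capture("scene"); cv2.imwrite("pics/e2.png",cv2.resize(c["frame"][120:320,190:400,::-1],None,fx=3,fy=3,interpolation=2))
E
```

```text
time_s: 10.75
tcp_pos: [0.5384, -0.0134, 0.0505]
ee_rot: [[-0.072, -0.997, -0.001], [-0.997, 0.072, -0.0], [0.0, 0.001, -1.0]]
wrist_force: [0.1, 0.1, 0.4]
gripper_width: 0.007
time_s: 11.17
tcp_pos: [0.5386, -0.012, 0.1718]
ee_rot: [[-0.071, -0.997, -0.0], [-0.997, 0.071, 0.0], [-0.0, 0.0, -1.0]]
wrist_force: [-0.0, -0.4, -0.0]
gripper_width: 0.006
time_s: 11.58
tcp_pos: [0.5295, -0.1352, 0.1705]
ee_rot: [[-0.075, -0.997, -0.0], [-0.997, 0.075, -0.001], [0.001, 0.0, -1.0]]
wrist_force: [-0.8, -0.0, 0.3]
gripper_width: 0.005
time_s: 12.0
tcp_pos: [0.5306, -0.1305, 0.1706]
ee_rot: [[-0.069, -0.998, 0.0], [-0.998, 0.069, 0.0], [-0.0, -0.0, -1.0]]
wrist_force: [0.8, 0.8, -0.3]
gripper_width: 0.003
[-0.0615 -0.1882] [ 0.8  0.8 -0.3] 12.0
fin centre 0.9896077513694763 -0.022513705506893203
```

View pics/e1.png

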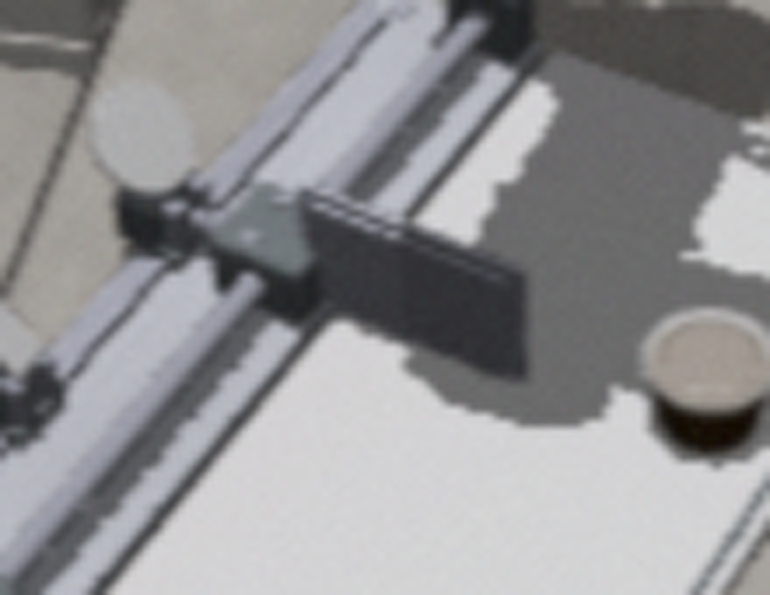

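View pics/e2.png

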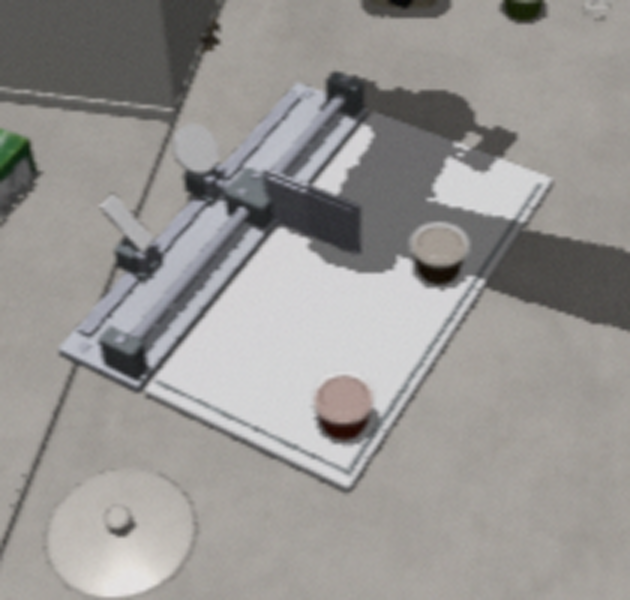

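The final pictures show the sled at (260,240) lined up with the round-plate catch at (150,215). The fin has not moved since the snap, the pots and lid are where they were, and the arm is clear. I hand in.

```bash
python3 -c "
from station import finish_job
print(finish_job())"
```

```text
the job is handed in; nothing more can be done
None
```

The stop is seated in the round-plate catch, and I handed the job in at about 12 s of the 45 s allowed. I pushed it left with the shut fingertips on the fin's right-hand face only. The round catch came first, so the bar catch was never reached.

- **Seating:** the push force reached about 7.5 N at the first pin and dropped off. The fin then jumped about 8 mm forward and stayed there, both while the fingers followed a little further without force and after they backed away.
- **Position check:** the camera put the fin at -22.5 mm along the rail, against about -20 mm for the round seat. That gap is within camera accuracy (the calibration is good to about 2 mm) but close to the 3 mm limit. I trusted the snap and the sled lining up with the catch.
- **Surroundings:** by eye in the last picture, the red and brown pots and the lid stand where they were. The green pot is cut off at the picture's edge, but the arm never came near it.
- **Robot:** it was well clear of everything, with only sensor noise on the wrist force.

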